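# Cull faulty headband frames onto the reject bar

### The arm

A 6-joint arm with a two-finger parallel gripper is mounted at the origin on the work surface. World frame = base frame: x ahead of the robot, y to its left, z up, the work surface at z = 0. Lengths are in m, angles in rad, forces in N, time in s.
With the tool pointing down it reaches from about 0.275 to 0.75 m from the base axis. Payload 10.2 kg.
Tool frame: the origin (TCP) lies midway between the tips of the shut fingers; the grasp point (between the pads) lies 19 mm behind it (env.hold_point_z is the distance from the TCP to the grasp point, in m); x points along the fingers, z is the direction in which the jaws open and shut, and the axes are right-handed (so a half turn about x gives the same grasp; the last joint's range is limited). The gripper opens to 85 mm and grips with 20 to 120 N. Pads are 22 mm wide; open, the fingers measure 114 mm over their backs; the gripper's body (76 mm by 85 mm) begins 54 mm behind the grasp point. The pads swing forward as they close: fully open they stand 13 mm farther back than shut.
Start: joints at [-1.395, 0.313, 1.498, -0, 1.331, -0.223], TCP at [0.204, -0.484, 0.205] pointing down, gripper open.
Joint ranges: [-2.94, 2.94], [-0.97, 2.17], [0.19, 2.56], [-1.23, 4.37], [0.02, 3.11], [-2.88, 2.88]. Speed limits (rad/s): [2.39, 2.39, 3.01, 3.14, 3.14, 3.14].

### API

Orientations are given as a unit quaternion [x, y, z, w].
In Python, from bench import env, kinematics, monitor, eyes, job gives the robot as it stands. The module is installed in compiled form; this text tells all that it offers. Calls block until the motion is done:
- env.reach(position, orientation): joint-space move of the TCP to a pose.
- env.movel(position, velocity=0.15, frame=None, guard=None): straight line of the TCP; frame=None keeps the orientation; velocity is the mean speed in m/s. With guard (N) it stops when the force on the tool has changed by that much, and returns True; else False.
- env.set_joints(angles): joint-space move.
- env.release() and env.close_gripper(effort=None): open the fingers fully, or close them until they stop; effort is the grip in N (None keeps the last).
- env.hold(seconds).
- kinematics.ik(position, orientation): joint angles nearest the present ones, or None.
- monitor.sense(): the state.
- eyes.grab_frame(name): name is "scene" or "top" or "wrist"; returns a dict with "frame" (420x560x3 uint8, red, green, blue), "mtx" (3x3 intrinsics, pixels), "view" (4x4, takes a point from world to camera coordinates). Camera axes: x right, y down, z forward; pixel columns grow to the right and rows downward; lengths in m; the calibration is good to about 2 mm. A picture is of the moment at which its call begins. There is no depth.
A pose or a line that the arm cannot do raises env.MotionError and nothing moves.
- job.hand_in(): hands the job in, once; it reports no verdict.
The state is a dict: "clock": time; "joints": joint angles; "qvel": joint speeds; "joint_efforts": joint torques, N m; "position": TCP position; "ee_rot": TCP orientation; "contact_force": force on the tool from outside, world axes, zero at the start; "ft_torque": the same for the moment, N m; "finger_gap": opening from 0.0 (shut) to 1.0 (fully open).
Only numpy, scipy, OpenCV 4.12 (cv2) and the standard library are available. Lean on these libraries where they do the work, as an engineer would, in place of code of your own. Each camera call takes 0.05 s, during which the arm holds its last target. There are 200 camera calls.

### The job

Two of the five black headset frames on the leaning inspection rack under the lamp bar are faulty: one has an arm snapped short, one has an arm bent outwards. One after the other, in either order, draw them off the rack and hang each astride the red reject bar, crown up, with the bar between its arms and clear of the end posts: lower it gently until the bar carries it while you still hold it, and only then let go. Leave the three good frames seated as they are and do not disturb the other things on the table.

Things in the scene. Friction and masses are not known exactly. Their poses are not given: they have to be found in the camera images.
- frame_good_a: GOOD black plastic headset frame, an upside-down U: 116 mm wide, 14 mm thick, band 12 mm wide, 92 mm between the arms. Origin: underside of the crown's middle (the point that sits on a bar). z up through the crown (its top 12 mm up), x across the arms, y through the thickness (faces to pinch). At x = -28 mm the band's middle is at z = -1 mm. Both arms end 93 mm below the origin in grey discs.
- frame_good_b: Another GOOD frame, same as frame_good_a in shape and axes.
- frame_good_c: Another GOOD frame, same as frame_good_a in shape and axes.
- frame_short: FAULTY frame, same shape and axes as frame_good_a, but the arm on its +x side (upper, far side in the rack) is snapped off 54 mm below the origin and has no grey disc.
- frame_bent: FAULTY frame, same shape and axes as frame_good_a, but the arm on its +x side (upper, far side in the rack) is bent outwards by 42 degrees from 50 mm below the origin.
- rack: Fixed rack with the five frames side by side along its y, 46 mm apart, in any order, all leaning 40 degrees towards the robot (crowns to the rack's -x). Origin on the table below the crowns, whose undersides are 165 mm up. Grey end cheeks, 10 mm thick, at y = +-150 mm.
- rack_edge (a point): On the rack: middle of the white blade's edge under the crowns (12 mm wide, rounded, 45 mm deep). Below it a metal block, 86 mm wide across the arms, fills each frame from 40 to 73 mm below its origin and keeps it leaning: draw a frame out along its own z by about 75 mm, then towards the robot.
- lamp (a point): Middle of the underside of the lamp bar over the rack, 267 mm above the table. The bar is 70 mm wide (35 mm either side of this point along the rack's x), 312 mm long along the rack's y and 23 mm thick; two grey uprights carry it at its ends. A gripper pointing straight down on the frames would hit it.
- stand: Fixed reject stand: dark foot plate 120 x 270 x 12 mm, origin under its middle on the table; steel posts at y = +-115 mm, 218 mm high; between them, straight above the origin along y, a red bar of 12 mm diameter, 200 mm free between black clamps. The bar is clamped stiffly, its top 150 to 200 mm above the table; that height varies and is not reported: look or feel for it.
- tape: Bystander: roll of brown tape lying flat, 92 mm diameter, 48 mm high, origin at its underside.
- mouse: Bystander: black computer mouse 100 x 58 x 32 mm, origin at its underside.
- carton: Bystander: small white and blue carton 70 x 110 x 45 mm, origin at its underside.
- spray: Bystander: green bottle, 60 mm diameter, 190 mm high, origin at its underside.
- can: Bystander: yellow tin can 66 mm diameter, 115 mm high, origin at its underside.

How it is judged:
By the outcome, as a careful person would: the job done as asked, in the order asked, and still so for the second after the job is handed in, with the robot touching nothing.
It also fails if it takes over 72 s, if anything falls off the work surface, if the arm or the gripper's body presses on something with over 40 N, if the wrist force passes 120 N, or if a joint passes its speed limit or range.

## Working session

There is one attempt and no reset: what is moved stays moved. The work goes in short steps, each a Python script; the robot and the scene stay as the last script left them, time stands still between calls to the robot, and variables do not carry over. Pictures are saved under pics/ and viewed, about 8 in all and at most 12, crops included, and the job is handed in when it is done.

```bash
mkdir -p pics
cat > h.py <<'E'
import numpy as np, cv2
from bench import env, kinematics, monitor, eyes, job
def snap(name, out, crop=None, s=1):
    d=eyes.grab_frame(name); im=d["frame"][:,:,::-1]
    np.savez("pics/"+out+".npz",mtx=d["mtx"],view=d["view"],im=im)
    if crop: im=im[crop[1]:crop[3],crop[0]:crop[2]]
    if s!=1: im=cv2.resize(im,None,fx=s,fy=s,interpolation=cv2.INTER_CUBIC)
    cv2.imwrite("pics/"+out+".png",im); return d
def ray(f,uv):
    d=np.load("pics/"+f+".npz"); V=d["view"]; R=V[:3,:3]; t=V[:3,3]
    r=R.T@np.linalg.inv(d["mtx"])@[uv[0],uv[1],1]; return -R.T@t, r/np.linalg.norm(r)
def atz(f,uv,z):
    c,r=ray(f,uv); return c+r*(z-c[2])/r[2]
def tri(*obs):
    A=0;b=0;L=[ray(*o) for o in obs]
    for c,r in L:
        P=np.eye(3)-np.outer(r,r); A=A+P; b=b+P@c
    p=np.linalg.solve(A,b); return p,[np.linalg.norm((np.eye(3)-np.outer(r,r))@(p-c)) for c,r in L]
def proj(f,p):
    d=np.load("pics/"+f+".npz"); q=d["view"]@np.r_[p,1]; u=d["mtx"]@q[:3]; return u[:2]/u[2]
E
python3 - <<'E'
from h import *
snap("scene","s0",s=1.4);snap("top","t0",s=1.4)
for f in("s0","t0"): print(ray(f,(280,210)))
print(monitor.sense(), env.hold_point_z)
E
```

```text
(array([ 0.90628656, -0.38026995,  1.12257404]), array([-0.33826779,  0.37522038, -0.86300902]))
(array([0.29584892, 0.03005111, 1.51130222]), array([ 0.17532075, -0.00535454, -0.98449681]))
{'clock': 0.1, 'joints': array([-1.39540843e+00,  3.13398312e-01,  1.49834556e+00,  3.46978257e-05,
        1.33105729e+00, -2.23411856e-01]), 'qvel': array([-0.00124133, -0.00236456, -0.00185918,  0.00070797, -0.00097922,
       -0.00135595]), 'joint_efforts': array([ 1.81371310e-03, -4.12896430e+01, -2.60141945e+01, -1.78012688e-04,
        3.03660570e-03,  5.12357303e-06]), 'position': array([ 0.20380834, -0.48353583,  0.20449601]), 'ee_rot': array([ 0.39137212,  0.58941782, -0.39073709,  0.5888455 ]), 'contact_force': array([-0.19357059, -0.2221274 , -0.19202235]), 'ft_torque': array([-0.0042076 ,  0.06607904,  0.00380981]), 'finger_gap': 1.000876603667116} 0.0187
```

View pics/s0.png

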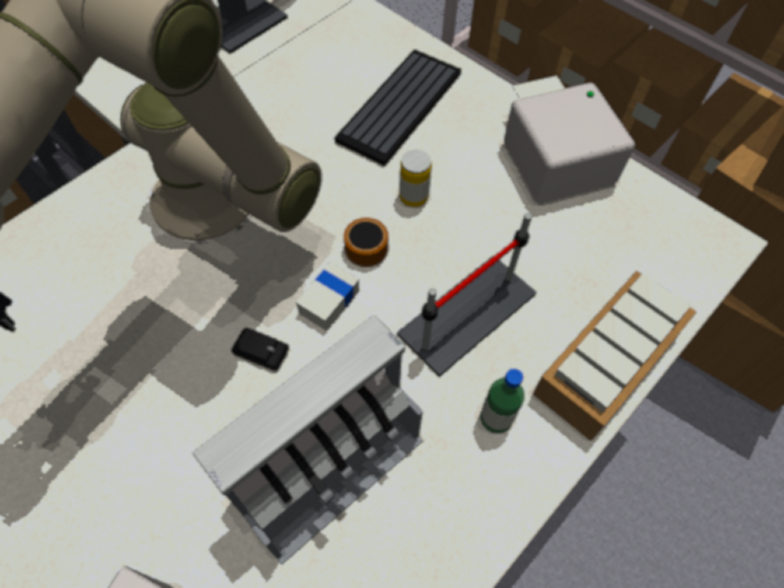

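View pics/t0.png

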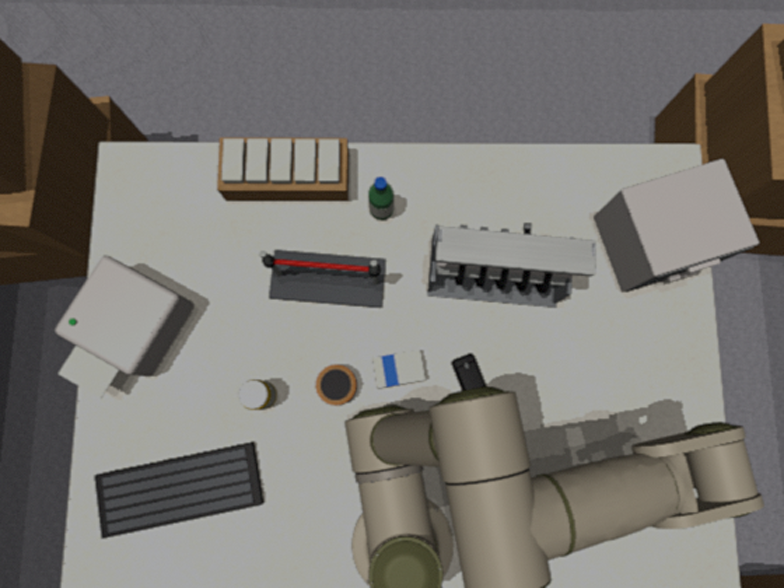

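Scene view: the five frames lie under the lamp bar, bar corners at about (378,320) and (212,487), with the red bar from (432,305) to (520,240). Top view: lamp bar around (515,250), red bar from (275,263) to (372,268). An arm sticks out at (527,228). Next I'll view enlarged crops.

Run:
```python
from h import *
a=np.load("pics/s0.npz")["im"][225:400,135:310]; b=np.load("pics/t0.npz")["im"][150:225,180:430]
A=cv2.resize(a,(450,450),interpolation=cv2.INTER_CUBIC)
cv2.imwrite("pics/c1.png",cv2.resize(a,(600,600),interpolation=cv2.INTER_CUBIC))
cv2.imwrite("pics/c2.png",cv2.resize(b,(800,240),interpolation=cv2.INTER_CUBIC))
```

```text
(no output)
```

View pics/c1.png

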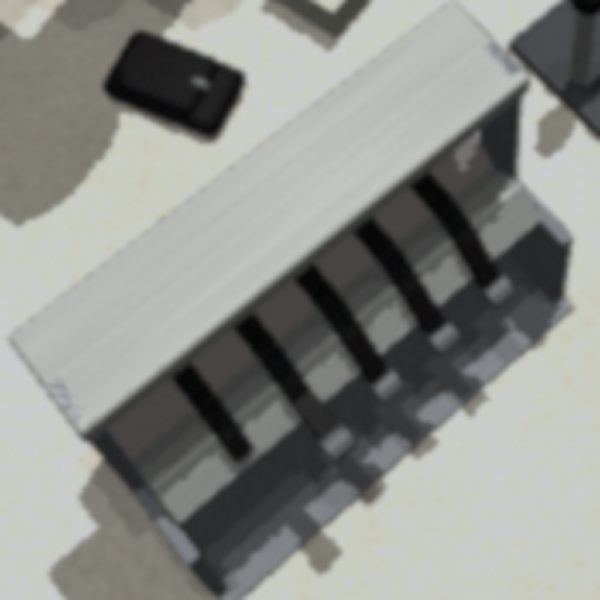

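View pics/c2.png

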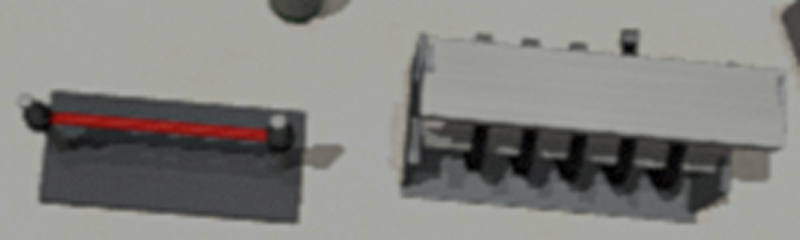

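Slots run left to right in the top view, from +y to −y. Slot 4 has the bent arm (it juts out at crop (630,40)). Slot 5, the most −y, is the short one: no disc, and it ends at scene crop (240,455).

Run:
```python
from h import *
np.set_printoptions(precision=4,suppress=True)
T=lambda u,v:("t0",(u/3.2+180,v/3.2+150)); k=600/175
S=lambda u,v:("s0",(u/k+135,v/k+225)); S0=lambda u,v:("s0",(u/1.4,v/1.4))
tp=[(425,37),(787,68),(780,150),(420,115)]; sp=[(525,82),(88,437),(12,340),(450,2)]
Q=[]
for a,b in zip(tp,sp):
    p,e=tri(T(*a),S(*b)); pa=atz(*T(*a),.290); pb=atz(*S(*b),.290); print(p,e,pa[:2],pb[:2]); Q.append((pa+pb)/2)
Q=np.array(Q); c=Q.mean(0); d=(Q[0]-Q[1]+Q[3]-Q[2])/2; print("lamp",c,"L",np.linalg.norm(d),"yaw",np.degrees(np.arctan2(-d[0],d[1])))
print("bar")
for a,b in zip([(52,118),(268,136)],[(520,241),(437,303)]): print(tri(T(*a),S0(*b)))
F=np.array([atz(*T(*a),.012) for a in[(55,92),(305,112),(297,222),(40,203)]]);print(F,F.mean(0))
d=F[0]-F[1]+F[3]-F[2];print(np.degrees(np.arctan2(-d[0],d[1])))
F=np.array([atz(*S0(*a),.012) for a in[(535,295),(440,371)]]);print(F)
```

```text
[ 0.6508 -0.0682  0.2818] [np.float64(0.0009270281712565125), np.float64(0.0009270281712563766)] [ 0.649  -0.0669] [ 0.6527 -0.072 ]
[ 0.6246 -0.3766  0.2865] [np.float64(0.0030317056457461957), np.float64(0.003031705645746176)] [ 0.6224 -0.3782] [ 0.6275 -0.3741]
[ 0.5535 -0.3707  0.2781] [np.float64(0.0015071729488350856), np.float64(0.00150717294883532)] [ 0.5503 -0.3682] [ 0.5593 -0.3695]
[ 0.582 -0.062  0.283] [np.float64(0.000388057013285665), np.float64(0.00038805701328559585)] [ 0.5801 -0.0618] [ 0.5849 -0.0643]
lamp [ 0.6033 -0.2194  0.29  ] L 0.3074163490769588 yaw -5.013370323132663
bar
(array([0.6132, 0.2807, 0.1493]), [np.float64(0.005570069474468759), np.float64(0.00557006947446883)])
(array([0.5932, 0.0752, 0.1584]), [np.float64(0.004608562200347405), np.float64(0.004608562200347298)])
[[0.6686 0.2992 0.012 ]
 [0.6478 0.0376 0.012 ]
 [0.5314 0.0456 0.012 ]
 [0.5508 0.3107 0.012 ]] [0.5997 0.1733 0.012 ]
-4.375203923186539
[[0.6769 0.2966 0.012 ]
 [0.6483 0.044  0.012 ]]
```

```bash
cat >> h.py <<'E'
from scipy.spatial.transform import Rotation as Ro
def quat(deg,yaw,s=1):
    """tool x tilted deg from straight down, forward along yaw; jaws along yawed y"""
    a=np.radians(deg); Z=np.array([0,s,0]); X=np.array([np.sin(a),0,-np.cos(a)])
    R=np.c_[X,np.cross(Z,X),Z]; return Ro.from_matrix(Ro.from_euler('z',yaw,degrees=True).as_matrix()@R).as_quat()
E
python3 - <<'E'
from h import *
np.set_printoptions(precision=3,suppress=True)
for s in(1,-1):
  for deg in(40,55,68,0):
    for p in ([.45,-.27,.30],[.53,-.27,.18],[.6,.17,.25]):
        print(s,deg,p,kinematics.ik(p,quat(deg,-5,s)))
E
```

```text
1 40 [0.45, -0.27, 0.3] [-1.075 -0.064  1.851  0.674  1.035 -2.818]
1 40 [0.53, -0.27, 0.18] None
1 40 [0.6, 0.17, 0.25] [ 0.161  0.186  1.718 -0.294  0.574 -1.13 ]
1 55 [0.45, -0.27, 0.3] None
1 55 [0.53, -0.27, 0.18] [-0.997  0.221  2.057  1.404  0.715  2.726]
1 55 [0.6, 0.17, 0.25] [ 0.191  0.157  1.91  -1.047  0.263 -0.377]
1 68 [0.45, -0.27, 0.3] [-1.298 -0.08   2.177  1.388  1.081  2.732]
1 68 [0.53, -0.27, 0.18] [-1.065  0.3    2.168  1.79   0.907  2.287]
1 68 [0.6, 0.17, 0.25] [0.214 0.194 2.043 3.968 0.383 0.898]
1 0 [0.45, -0.27, 0.3] [-0.764  0.264  1.317  0.     1.56  -2.247]
1 0 [0.53, -0.27, 0.18] [-0.668  0.486  1.313  0.     1.343 -2.151]
1 0 [0.6, 0.17, 0.25] [ 0.089  0.516  1.086  0.     1.539 -1.395]
-1 40 [0.45, -0.27, 0.3] [-1.075 -0.064  1.851  0.674  1.035  0.324]
-1 40 [0.53, -0.27, 0.18] [-0.901  0.214  1.887  0.818  0.695  0.203]
-1 40 [0.6, 0.17, 0.25] [ 0.161  0.186  1.718 -0.294  0.574  2.011]
-1 55 [0.45, -0.27, 0.3] [-1.205 -0.106  2.036  1.062  1.004 -0.063]
-1 55 [0.53, -0.27, 0.18] [-0.997  0.221  2.057  1.404  0.715 -0.416]
-1 55 [0.6, 0.17, 0.25] [ 0.191  0.157  1.91  -1.047  0.263  2.765]
-1 68 [0.45, -0.27, 0.3] [-1.298 -0.08   2.177  1.388  1.081 -0.41 ]
-1 68 [0.53, -0.27, 0.18] [-1.065  0.3    2.168  1.79   0.907 -0.855]
-1 68 [0.6, 0.17, 0.25] [ 0.214  0.194  2.043  3.968  0.383 -2.244]
-1 0 [0.45, -0.27, 0.3] [-0.764  0.264  1.317 -0.     1.56   0.894]
-1 0 [0.53, -0.27, 0.18] [-0.668  0.486  1.313 -0.     1.343  0.99 ]
-1 0 [0.6, 0.17, 0.25] [ 0.089  0.516  1.086 -0.     1.539  1.747]
```

Run:
```python
from h import *
np.set_printoptions(precision=3,suppress=True)
q=quat(45,-5,-1)
env.reach([.42,-.26,.30],q); snap("wrist","w0",s=1.4)
p=monitor.sense(); print(p["clock"],p["position"])
env.movel([.40,-.32,.26],frame=None,velocity=.2); env.close_gripper(20); snap("wrist","w1",s=1.4); print(monitor.sense()["clock"]); 
env.release(); print(monitor.sense()["clock"]);
for f in("w0","w1"): print(ray(f,(280,210)))
```

```text
1.3083 [ 0.42  -0.261  0.3  ]
2.65
3.4333
(array([ 0.349, -0.253,  0.468]), array([ 0.482, -0.039, -0.875]))
(array([ 0.329, -0.313,  0.428]), array([ 0.483, -0.038, -0.875]))
```

View pics/w0.png

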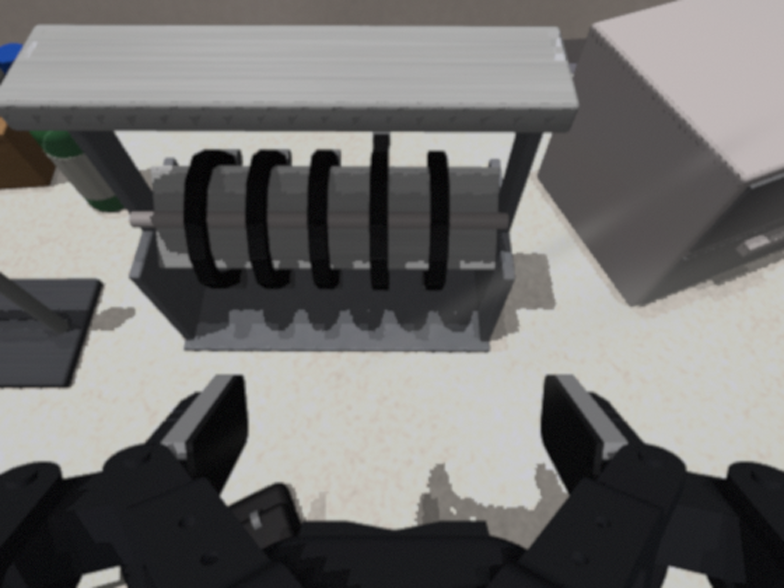

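View pics/w1.png

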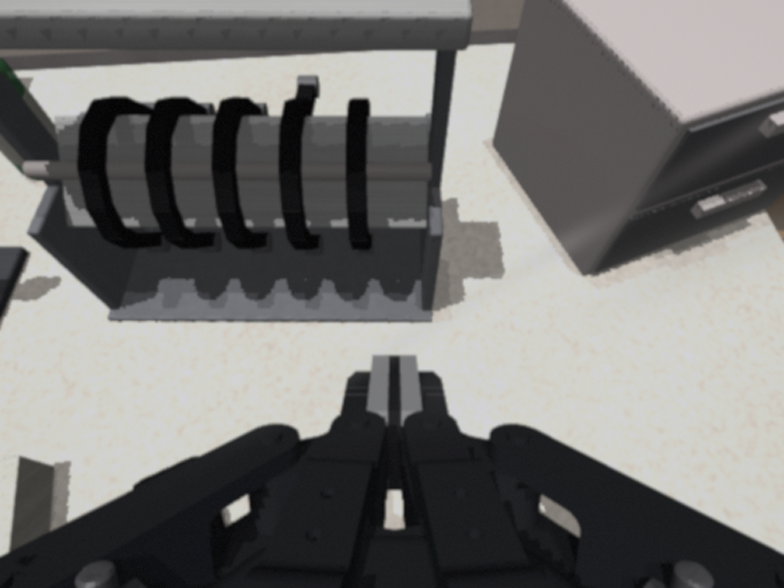

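Both wrist views show the five frames across the block. Slot 4 (bent) crosses the blade at w0 (380,217) and w1 (293,170). Slot 5 (short) crosses at w0 (439,217) and w1 (358,171). The pad tips are slim, about 6 mm. The cheeks stay below the crowns.

Run:
```python
from h import *
np.set_printoptions(precision=4,suppress=True)
W=lambda f,u,v:(f,(u/1.4,v/1.4))
n=["bladeL","bladeR","s1","s3","s4","s5","s4 bottom","s5 bottom"]
A=[(132,218),(508,219),(196,215),(320,216),(380,216),(439,216),(381,290),(438,290)];B=[(25,168),(430,170),(92,168),(228,170),(293,170),(357,171),(306,248),(361,248)]
P={}
for k,a,b in zip(n,A,B):
    p,e=tri(W("w0",*a),W("w1",*b)); P[k]=p; print(k,p,"err %.4f"%e[0])
y=np.array([.087,.996]); x=np.array([.996,-.087])
for k in P: d=P[k][:2]-[.6033,-.2194]; print(k,d@x,d@y,P[k][2])
# known-height check of crowns' outer points: outer top z =.165+.012*cos40=.174
for k,a,b in zip(n[2:6],A[2:6],B[2:6]):
    q=[atz(*W("w0",*a),.174),atz(*W("w1",*b),.174)]; print(k,q)
for k,a,b in zip(n[:2],A[:2],B[:2]):
    q=[atz(*W("w0",*a),.165),atz(*W("w1",*b),.165)]; print(k,q)
```

```text
bladeL [ 0.5993 -0.0746  0.1649] err 0.0004
bladeR [ 0.5734 -0.3604  0.1639] err 0.0008
s1 [ 0.595  -0.1234  0.1667] err 0.0017
s3 [ 0.5913 -0.2165  0.1597] err 0.0017
s4 [ 0.5882 -0.263   0.1585] err 0.0016
s5 [ 0.5863 -0.3092  0.1554] err 0.0018
s4 bottom [ 0.5596 -0.2614  0.0964] err 0.0010
s5 bottom [ 0.5432 -0.3066  0.1164] err 0.0001
bladeL -0.01660880961843915 0.14384111460712987 0.16492672629105914
bladeR -0.017499579206536255 -0.1430533329335143 0.16394405596703554
s1 -0.016671304520286555 0.09492774188729625 0.16665455720492603
s3 -0.012245601584487365 0.0018737254873331022 0.15971098970889414
s4 -0.01126609872046275 -0.0446918068769553 0.1585039925663955
s5 -0.00914183576122978 -0.09090555533366473 0.15540602051081337
s4 bottom -0.03986014555573104 -0.04565775392921737 0.09639432085668068
s5 bottom -0.052316839828265335 -0.0921060383290584 0.11637597364076442
s1 [array([ 0.5908, -0.127 ,  0.174 ]), array([ 0.5855, -0.1284,  0.174 ])]
s3 [array([ 0.5818, -0.2189,  0.174 ]), array([ 0.5754, -0.2211,  0.174 ])]
s4 [array([ 0.5779, -0.2633,  0.174 ]), array([ 0.5715, -0.2652,  0.174 ])]
s5 [array([ 0.574, -0.307,  0.174]), array([ 0.5668, -0.3085,  0.174 ])]
bladeL [array([ 0.5996, -0.0748,  0.165 ]), array([ 0.5988, -0.0746,  0.165 ])]
bladeR [array([ 0.5734, -0.3607,  0.165 ]), array([ 0.5715, -0.3597,  0.165 ])]
```

Run:
```python
from h import *
np.set_printoptions(precision=4,suppress=True)
q=quat(40,-5,-1)
env.reach([.44,.10,.36],q); snap("wrist","b0")
env.movel([.40,.20,.34],velocity=.25); snap("wrist","b1",s=1.4); print(monitor.sense()["clock"])
E_={}
for f in("b0","b1","t0","s0"):
    im=np.load("pics/"+f+".npz")["im"].astype(int); m=((im[...,2]>110)&(im[...,1]<60)&(im[...,0]<60)).astype(np.uint8)
    n,l,st,_=cv2.connectedComponentsWithStats(m); i=1+st[1:,4].argmax(); v,u=np.nonzero(l==i)
    c,(w,h),_=cv2.minAreaRect(np.c_[u,v].astype(np.float32)); 
    vx,vy,x0,y0=cv2.fitLine(np.c_[u,v].astype(np.float32),cv2.DIST_L2,0,.01,.01).ravel()
    t=(u-x0)*vx+(v-y0)*vy; e=[(x0+vx*k,y0+vy*k) for k in(t.min(),t.max())]
    e.sort(key=lambda p:p[0],reverse=(f=="s0")); E_[f]=e; print(f,len(u),np.array(e))
for i in(0,1):
    print(tri(*[(f,E_[f][i]) for f in("b0","b1")]),tri(*[(f,E_[f][i]) for f in("t0","s0")]),tri(*[(f,E_[f][i]) for f in E_]))
```

```text
5.725
b0 970 [[123.9938 180.7998]
 [289.0153 179.9402]]
b1 836 [[203.9925 137.6538]
 [367.9985 136.7346]]
t0 213 [[196.9677 186.3957]
 [262.1051 191.7122]]
s0 254 [[367.9134 172.8913]
 [311.5864 217.7366]]
(array([0.6061, 0.2767, 0.1566]), [np.float64(4.9527466877321975e-05), np.float64(4.9527466877401765e-05)]) (array([0.6112, 0.2751, 0.1511]), [np.float64(0.0013468916366386025), np.float64(0.0013468916366388048)]) (array([0.6107, 0.2774, 0.1498]), [np.float64(0.002476603408359687), np.float64(0.000806569526632225), np.float64(0.0029996059959224407), np.float64(0.000800922362403681)])
(array([0.5901, 0.078 , 0.1561]), [np.float64(0.00028983256672661134), np.float64(0.0002898325667264572)]) (array([0.5947, 0.0776, 0.152 ]), [np.float64(0.0010111629514022236), np.float64(0.0010111629514022733)]) (array([0.594 , 0.0774, 0.151 ]), [np.float64(0.0012374944865883933), np.float64(0.0010744667516023856), np.float64(0.0005563389713896898), np.float64(0.001791326839196865)])
```

View pics/b1.png

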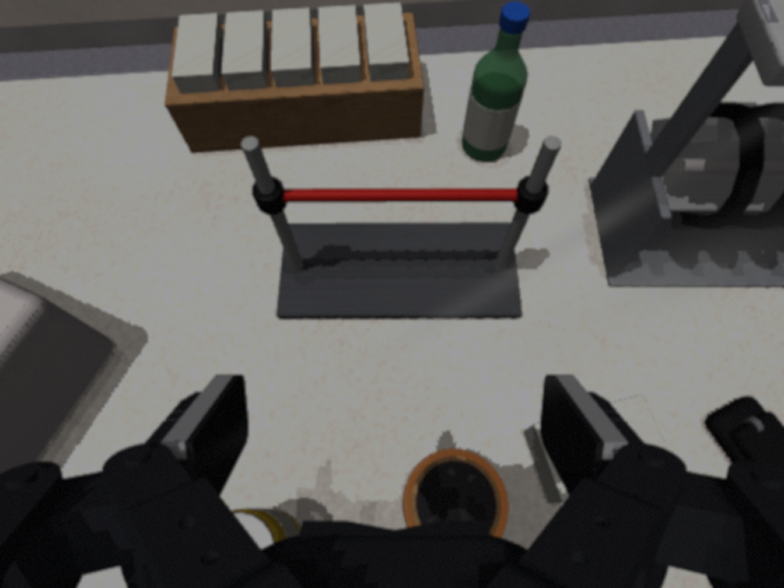

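b1 shows the red bar from (285,195) to (518,195), clear, with the tape, spray and can well away from it. Its axis is at about z 0.153, so the top should be near 0.16. Next: touch slot 5 (short) with the gripper shut to get the depth.

```bash
cat >> h.py <<'E'
YAW=-5.2; RZ=Ro.from_euler('z',YAW,degrees=True).as_matrix(); PHI=60; TH=np.radians(PHI-40)
M=np.array([.5863,-.2175,.165])
def slot(k): return M+RZ@[0,.046*(3-k),0]
def tcp(origin,lean,depth):
    """TCP for a frame with given origin and lean (deg) when the tip is depth below the band's outer side"""
    a=np.radians(lean); r=.0655-depth; x,z=-r*np.sin(TH),-.0535+r*np.cos(TH)
    return np.array(origin)+RZ@[x*np.cos(a)-z*np.sin(a),0,x*np.sin(a)+z*np.cos(a)]
def Q(lean): return quat(PHI-40+lean,YAW,-1)
def touch(k):
    q=Q(40); o=slot(k)
    env.reach(tcp(o,40,-.05),q); env.close_gripper(20)
    env.movel(tcp(o,40,-.012),velocity=.12); env.hold(.2)
    hit=env.movel(tcp(o,40,.006),velocity=.02,guard=3); s=monitor.sense()
    d=(s["position"]-tcp(o,40,0))@(tcp(o,40,1)-tcp(o,40,0)); print("touch",hit,"depth",d,"F",s["contact_force"],s["clock"])
    env.movel(tcp(o,40,-.05),velocity=.12); env.release(); return d
E
python3 - <<'E'
from h import *
np.set_printoptions(precision=4,suppress=True)
for k in(4,5):
    for d in(-.05,0,.01): print(k,tcp(slot(k),40,d),kinematics.ik(tcp(slot(k),40,d),Q(40)))
for b in([.600,.177,.159],[.6,.177,.34]): print(tcp(b,0,0.005),kinematics.ik(tcp(b,0,.005),Q(0)))
env.reach([.42,-.2,.34],Q(30))
touch(5)
E
```

```text
4 [ 0.5168 -0.2574  0.1818] [-1.0376  0.2026  2.1536  1.5768  0.7794 -0.6155]
4 [ 0.5599 -0.2613  0.1568] [-0.9436  0.3252  2.0756  1.6973  0.7175 -0.6871]
4 [ 0.5685 -0.2621  0.1518] [-0.9267  0.3489  2.0584  1.7191  0.7071 -0.6994]
5 [ 0.5126 -0.3032  0.1818] [-1.1092  0.2575  2.0774  1.5076  0.8311 -0.5879]
5 [ 0.5557 -0.3071  0.1568] [-1.0172  0.37    2.0033  1.6092  0.7655 -0.6404]
5 [ 0.5643 -0.3079  0.1518] [-1.0005  0.392   1.9869  1.6278  0.7542 -0.6494]
[0.5794 0.1789 0.1624] [ 0.144   0.3536  1.604  -0.1064  0.8466  1.8625]
[0.5794 0.1789 0.3434] [ 0.144   0.245   1.276  -0.0831  1.2814  1.8156]
touch False depth 0.005963566772249872 F [-0.8219  0.2696 -1.0061] 10.8417
```

```bash
sed -i 's/tcp(o,40,.006)/tcp(o,40,.018)/; s/tcp(o,40,-.012)/tcp(o,40,.002)/' h.py
python3 - <<'E'
from h import *
np.set_printoptions(precision=4,suppress=True)
q=Q(40); o=slot(5); env.close_gripper(20)
env.movel(tcp(o,40,.003),velocity=.12); env.hold(.2)
hit=env.movel(tcp(o,40,.018),velocity=.02,guard=3); s=monitor.sense()
print(hit,(s["position"]-tcp(o,40,0))@(tcp(o,40,1)-tcp(o,40,0)),s["contact_force"],s["clock"])
snap("wrist","g5",crop=(130,20,430,300),s=2)
snap("top","tg5",crop=(300,150,430,225),s=4)
env.movel(tcp(o,40,-.04),velocity=.12); env.release()
E
```

```text
False 0.01796840872003598 [-0.1213  0.2246  0.4901] 14.7
```

View pics/g5.png

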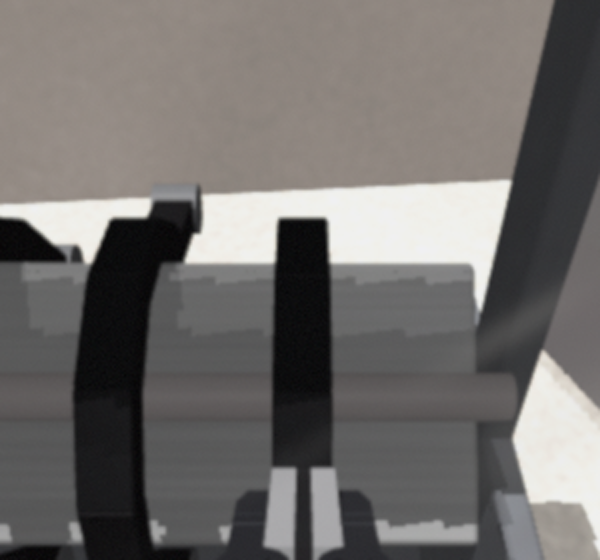

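g5 shows the pad tips at crop (303,467), in line with the short frame but not yet at its band. The blade end is at (515,397). I'll check this against the geometry.

Run:
```python
from h import *
np.set_printoptions(precision=4,suppress=True)
G=lambda u,v:("g5",(u/2+130,v/2+20)); W=lambda f,u,v:(f,(u/1.4,v/1.4))
c,_=ray("g5",(280,210)); print("cam",c)
print("bladeR",tri(G(515,397),W("w0",508,219)),tri(G(515,397),W("w1",430,170)),tri(G(515,397),W("w0",508,219),W("w1",430,170)))
o=slot(5); p=tcp(o,40,.018); print("tcp",p,proj("g5",p),"seen",G(303,467)[1])
a=np.radians(40)
def F(x,z,y=0,k=5): return slot(k)+RZ@[x*np.cos(a)-z*np.sin(a),y,x*np.sin(a)+z*np.cos(a)]
for nm,x,z in(("crown",0,.012),("sh-22",-.0224,.008),("org",0,0),("x+28 out",.031,.004),("nearcorner",-.058,-.03)):
    print(nm,F(x,z),[np.round(proj(f,F(x,z))*s-oo,0) for f,s,oo in(("g5",2,np.array([260,40])),("w0",1.4,0),("w1",1.4,0))])
print("w0 org vs lamp near corners", [np.round(proj("w0",M+RZ@[-.018,y,.102])*1.4) for y in(.156,-.156)])
```

```text
cam [ 0.4592 -0.2973  0.2922]
bladeR (array([ 0.5823, -0.3654,  0.1524]), [np.float64(0.00047727351512627866), np.float64(0.0004772735151263591)]) (array([ 0.5712, -0.3596,  0.165 ]), [np.float64(0.00025997591836835013), np.float64(0.0002599759183683748)]) (array([ 0.5735, -0.3606,  0.1632]), [np.float64(0.0008085205666484087), np.float64(0.0011253417523386883), np.float64(0.0005930251323591011)])
tcp [ 0.5712 -0.3085  0.1478] [283.1814 247.3367] seen (281.5, 253.5)
crown [ 0.5703 -0.3084  0.1742] [array([307., 387.]), array([442., 220.]), array([357., 167.])]
sh-22 [ 0.5558 -0.3071  0.1567] [array([307., 484.]), array([441., 249.]), array([357., 200.])]
org [ 0.578  -0.3091  0.165 ] [array([306., 390.]), array([440., 219.]), array([358., 168.])]
x+28 out [ 0.5991 -0.311   0.188 ] [array([306., 262.]), array([441., 177.]), array([357., 121.])]
nearcorner [ 0.5529 -0.3068  0.1047] [array([306., 600.]), array([436., 287.]), array([362., 246.])]
w0 org vs lamp near corners [array([ 18., 133.]), array([570., 134.])]
```

Run:
```python
from h import *
np.set_printoptions(precision=4,suppress=True)
o=slot(5); p=tcp(o,40,.018); u=tcp(o,40,1)-tcp(o,40,0); R=Ro.from_quat(Q(40)).as_matrix()
for back in(0,.006,.012,.019):
  for l in(-.011,0,.011): print(back,l,proj("g5",p-u*back+R[:,1]*l))
env.close_gripper(20); env.movel(tcp(o,40,.014),velocity=.12); env.hold(.2); print(monitor.sense()["contact_force"])
hit=env.movel(tcp(o,40,.036),velocity=.025,guard=3); s=monitor.sense()
print(hit,(s["position"]-tcp(o,40,0))@u,s["position"],s["contact_force"],s["finger_gap"],s["clock"])
snap("wrist","g6",crop=(180,120,380,300),s=3)
```

```text
0 -0.011 [283.169  266.9409]
0 0 [283.1814 247.3367]
0 0.011 [283.1942 227.0687]
0.006 -0.011 [283.2339 272.0404]
0.006 0 [283.2479 251.8827]
0.006 0.011 [283.2623 231.0197]
0.012 -0.011 [283.3032 277.4787]
0.012 0 [283.3188 256.7361]
0.012 0.011 [283.335  235.2428]
0.019 -0.011 [283.3901 284.2985]
0.019 0 [283.4079 262.8303]
0.019 0.011 [283.4265 240.5525]
[-0.8353  0.1797  0.0541]
True 0.028302701455677207 [ 0.58   -0.3094  0.1424] [-7.8338  0.8612  5.0912] -0.00072819720299054 18.3917
```

View pics/g6.png

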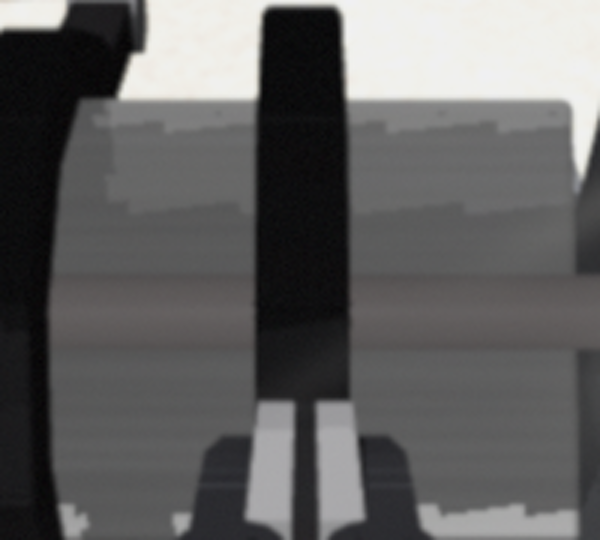

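g6 shows the shut tips resting on the short frame's band at crop (303,400), centred. Both the touch and the image scale put the real tips about 28 mm behind the reported TCP, so I'll use that offset. Next I grip 5 mm deep and draw the frame out.

```bash
cat >> h.py <<'E'
def draw(k,c,D=.005):
    o=slot(k); d=c+D
    env.movel(tcp(o,40,c-.03),velocity=.12); env.release()
    s=monitor.sense(); f0=s["contact_force"]
    hit=env.movel(tcp(o,40,d),velocity=.08,guard=8); env.close_gripper(60); s=monitor.sense()
    print("grip",hit,s["finger_gap"],s["contact_force"]-f0,s["clock"])
    if hit or not .1<s["finger_gap"]<.25: return False
    z=RZ@[-np.sin(.698),0,np.cos(.698)]
    h=env.movel(tcp(o,40,d)+z*.01,velocity=.04,guard=15); h|=env.movel(tcp(o,40,d)+z*.085,velocity=.12,guard=15); s=monitor.sense()
    print("drawn",h,s["finger_gap"],s["contact_force"]-f0,s["clock"]); return not h
E
python3 - <<'E'
from h import *
np.set_printoptions(precision=4,suppress=True)
print(draw(5,.028)); snap("wrist","d5",s=1.4)
E
```

```text
grip False 0.1388078928906948 [-2.5475  0.6681  0.8072] 20.875
drawn False 0.1380573343632118 [ 0.1608  0.6215 -1.4384] 22.05
True
```

View pics/d5.png

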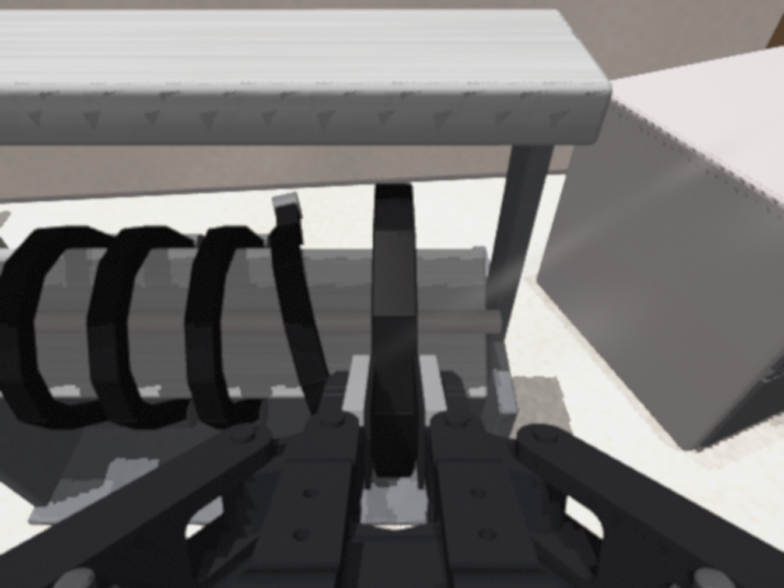

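d5 shows the short frame held between the pads, from (393,185) to (393,475), and clear of the block. The bent one in slot 4 has been turned a little by the finger: its far end is at (285,200) and its near end at (320,410). Slots 1–3 look seated. Next I place the short frame at the far end of the bar.

```bash
cat >> h.py <<'E'
C=np.array([.600,.177,.159]); 
def carry(d):
    env.movel(tcp([.45,-.285,.31],40,d),velocity=.22)
    env.reach(tcp([.50,-.06,.37],0,d),Q(0))
def place(yo,d):
    t=C+RZ@[0,yo,0]; P=lambda z: tcp([t[0],t[1],z],0,d)
    env.reach(P(.345),Q(0)); env.movel(P(.185),velocity=.12); env.hold(.3)
    f0=monitor.sense()["contact_force"]
    hit=env.movel(P(.140),velocity=.02,guard=2.5); s=monitor.sense()
    z=s["position"][2]-P(0)[2]; print("bar contact",hit,"origin z %.4f"%z,s["contact_force"]-f0,s["finger_gap"],s["clock"]); return hit,z
E
python3 - <<'E'
from h import *
np.set_printoptions(precision=4,suppress=True)
a=np.radians(40); o=slot(5)
for x,z in((.058,-.03),(.04,.0),(0,.012),(-.022,.008),(-.04,0),(-.058,-.03)):
    z+=.085; print(x,z,proj("d5",o+RZ@[x*np.cos(a)-z*np.sin(a),0,x*np.sin(a)+z*np.cos(a)])*1.4)
d=.033; carry(d); print(monitor.sense()["clock"]); place(.038,d)
snap("scene","p5",crop=(260,130,420,270),s=4)
E
```

```text
0.058 0.05500000000000001 [396.194  167.0432]
0.04 0.085 [396.7068 191.2828]
0 0.097 [397.2201 312.3319]
-0.022 0.093 [397.3023 385.4186]
-0.04 0.085 [397.2679 439.9604]
-0.058 0.05500000000000001 [396.8599 470.8053]
24.0667
bar contact True origin z 0.1567 [-0.6047 -0.2073  4.6166] 0.1362404749876175 28.3583
```

View pics/p5.png

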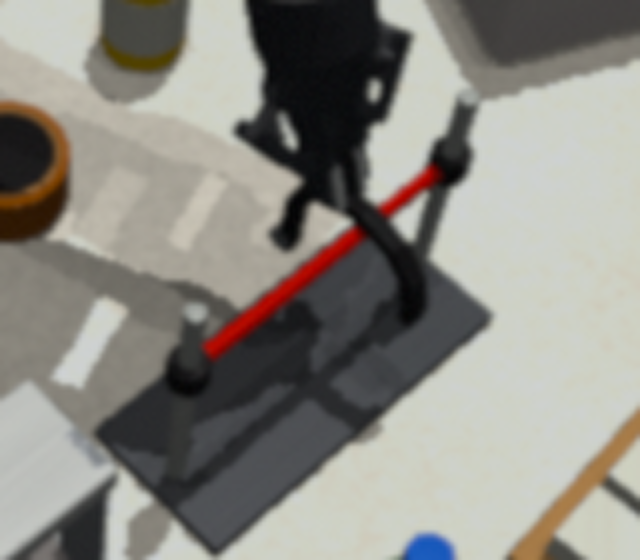

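p5 shows the frame astride the red bar at crop (350,215), an arm on each side, between the two clamps. Contact came at z 0.157, as expected. I'll let go, back off and measure the rack again by numbers.

```bash
cat >> h.py <<'E'
def runs(f):
    im=np.load("pics/"+f+".npz")["im"].max(2); a=np.radians(40)
    for x,z in((.03,.004),(0,.012),(-.024,.0075)):
        v=[proj(f,M+RZ@[x*np.cos(a)-z*np.sin(a),y,x*np.sin(a)+z*np.cos(a)]) for y in np.arange(-.13,.13,.001)]
        q=np.array([im[int(round(p[1])),int(round(p[0]))]<35 if 0<=p[0]<559 and 0<=p[1]<419 else False for p in v]).astype(int)
        e=np.diff(np.r_[0,q,0]); s,t=np.nonzero(e==1)[0],np.nonzero(e==-1)[0]
        print(f,"x=%.3f"%x,[(int(i)-130,int(j)-131) for i,j in zip(s,t) if j-i>4])
E
python3 - <<'E'
from h import *
np.set_printoptions(precision=4,suppress=True)
env.release(); env.hold(.3); s=monitor.sense(); q=s["ee_rot"]; u=Ro.from_quat(q).as_matrix()[:,0]; p=s["position"]
env.movel(p-u*.03,velocity=.06); env.movel(p-u*.09,velocity=.15)
print(monitor.sense()["clock"])
snap("scene","r5"); env.reach([.44,-.05,.36],Q(20)); env.reach([.42,-.26,.30],quat(45,-5,-1)); snap("wrist","w2"); print(monitor.sense()["clock"])
runs("w0"); runs("w2")
a=np.load("pics/r5.npz")["im"][130:270,260:420]; b=np.load("pics/w2.npz")["im"][60:260]
A=cv2.resize(a,(320,280)); B=cv2.resize(b,(784,280)); o=np.zeros((570,784,3),np.uint8); o[:280,:320]=A; o[285:565]=B
cv2.imwrite("pics/combo.png",o)
E
```

```text
30.6167
32.8417
w0 x=0.030 [(-96, -83), (-51, -40), (-7, 6), (37, 52), (81, 98)]
w0 x=0.000 [(-97, -84), (-51, -39), (-6, 7), (39, 52), (83, 99)]
w0 x=-0.024 [(-97, -84), (-51, -38), (-7, 7), (38, 53), (83, 99)]
w2 x=0.030 [(-43, -31), (-7, 7), (37, 52), (81, 98)]
w2 x=0.000 [(-51, -39), (-6, 7), (39, 53), (83, 99)]
w2 x=-0.024 [(-57, -45), (-6, 7), (39, 53), (82, 98)]
```

Slots 1–3 haven't moved. The bent frame is yawed about 15° and its near side is shifted 6 mm towards −y. I'll offset the hand 18 mm towards the free side so no finger crosses good slot 3, let the pads square the frame up, and draw it.

Run:
```python
import h
from h import *
np.set_printoptions(precision=4,suppress=True)
s0=h.slot; h.slot=lambda k: s0(k)+RZ@[0,-.018,0]
env.reach(tcp(h.slot(4),40,-.05),Q(40))
print(draw(4,.028,.008)); snap("wrist","d4",s=1.4); runs("d4")
```

```text
grip False 0.14312249637068042 [-6.058  -0.9422  1.3941] 35.6417
drawn False 0.1414934160664195 [ 0.1421 -0.9031 -1.7903] 36.8167
True
d4 x=0.030 [(-9, 6), (33, 51), (76, 97)]
d4 x=0.000 [(-72, -51), (-7, 7), (37, 52), (80, 99)]
d4 x=-0.024 [(-73, -53), (-7, 7), (37, 53), (81, 99)]
```

View pics/d4.png

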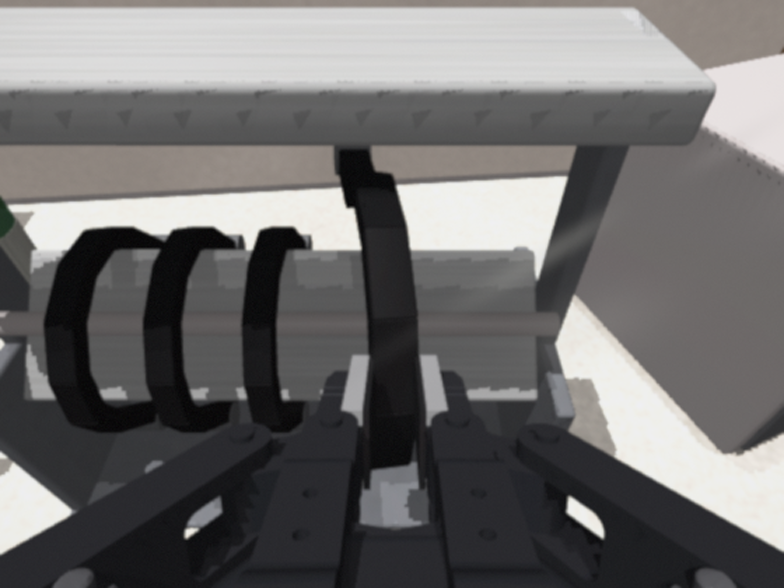

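d4 shows the bent frame held at (393,400), yawed only a few degrees, with its bent tip under the lamp edge at (350,160). Slots 1–3 are unchanged. The tip has to pass under the lamp, so I'll move level towards the robot before going up.

Run:
```python
from h import *
np.set_printoptions(precision=4,suppress=True)
d=.036; p=monitor.sense()["position"]
h=env.movel(p+RZ@[-.115,0,0],velocity=.15,guard=15); p=monitor.sense()["position"]; print(h,monitor.sense()["clock"])
if h: raise SystemExit
env.movel(p+[0,.02,.07],velocity=.2)
env.reach(tcp([.50,-.06,.38],0,d),Q(0))
hit,z=place(-.038,d); snap("scene","p4",crop=(260,130,420,270),s=4); snap("top","pt4")
print(monitor.sense()["finger_gap"])
```

```text
False 37.7833
bar contact True origin z 0.1564 [-2.0662 -0.0257  5.6505] 0.14459973123309003 43.725
0.14174476522057286
```

The picture limit is reached. The contact height, 0.1564, agrees with the first hang (0.1567), so the crown is on the bar. I'll let go and check by pixel numbers.

Run:
```python
from h import *
np.set_printoptions(precision=4,suppress=True)
env.release(); env.hold(.3); s=monitor.sense(); u=Ro.from_quat(s["ee_rot"]).as_matrix()[:,0]; p=s["position"]
env.movel(p-u*.03,velocity=.06); env.movel(p-u*.09,velocity=.15)
env.reach([.40,.17,.36],quat(40,-5,-1)); snap("wrist","f0"); env.hold(.7); snap("wrist","f1"); snap("scene","fs")
a,b=[np.load(f"pics/{f}.npz")["im"].astype(int) for f in("f0","f1")]; print("motion px",(abs(a-b).max(2)>25).sum(), monitor.sense()["clock"])
im=a.max(2); bar=[proj("f0",C+RZ@[0,y,-.006]) for y in np.arange(-.1,.1,.002)]
print("bar line B R:","".join("R" if a[int(v),int(x),2]>90 and a[int(v),int(x),1]<60 else "k" if im[int(v),int(x)]<45 else "." for x,v in bar))
for nm,f in(("f0","f0"),("fs","fs")):
  I=np.load(f"pics/{f}.npz")["im"].max(2)
  for yo in(-.038,.038):
    for l,x,z in(("crown",0,.008),("L-28",-.028,-.001),("R+28",.028,-.001),("L arm",-.052,-.045),("R arm",.052,-.045),("L low",-.052,-.085),("R low",.052,-.085),("R bent",.076,-.077)):
        q=proj(f,C+[0,0,-.002]+RZ@[x,yo,z]); u_,v_=np.round(q).astype(int); print(nm,yo,l,(u_,v_),I[v_-1:v_+2,u_-1:u_+2].mean().round() if 0<u_<559 and 0<v_<419 else None)
```

```text
motion px 3704 47.7583
bar line B R: RRRRRRRRRRRRRRRRRRRRRRRRRRRR.kkkkkk.RRRRRRRRRRRRRRRRRRRRRRRRRRRRRR.kkkkkkkRRRRRRRRRRRRRRRRRRRRRRRRRR
f0 -0.038 crown (np.int64(293), np.int64(143)) 24.0
f0 -0.038 L-28 (np.int64(293), np.int64(166)) 19.0
f0 -0.038 R+28 (np.int64(292), np.int64(129)) 20.0
f0 -0.038 L arm (np.int64(292), np.int64(199)) 8.0
f0 -0.038 R arm (np.int64(291), np.int64(134)) 16.0
f0 -0.038 L low (np.int64(291), np.int64(211)) 14.0
f0 -0.038 R low (np.int64(291), np.int64(149)) 31.0
f0 -0.038 R bent (np.int64(291), np.int64(133)) 16.0
f0 0.038 crown (np.int64(232), np.int64(143)) 33.0
f0 0.038 L-28 (np.int64(231), np.int64(166)) 17.0
f0 0.038 R+28 (np.int64(234), np.int64(128)) 27.0
f0 0.038 L arm (np.int64(234), np.int64(199)) 49.0
f0 0.038 R arm (np.int64(238), np.int64(134)) 140.0
f0 0.038 L low (np.int64(238), np.int64(211)) 49.0
f0 0.038 R low (np.int64(241), np.int64(149)) 133.0
f0 0.038 R bent (np.int64(242), np.int64(133)) 165.0
fs -0.038 crown (np.int64(329), np.int64(200)) 24.0
fs -0.038 L-28 (np.int64(321), np.int64(194)) 26.0
fs -0.038 R+28 (np.int64(337), np.int64(209)) 19.0
fs -0.038 L arm (np.int64(313), np.int64(197)) 12.0
fs -0.038 R arm (np.int64(341), np.int64(224)) 19.0
fs -0.038 L low (np.int64(311), np.int64(205)) 48.0
fs -0.038 R low (np.int64(339), np.int64(232)) 67.0
fs -0.038 R bent (np.int64(347), np.int64(237)) 45.0
fs 0.038 crown (np.int64(351), np.int64(182)) 29.0
fs 0.038 L-28 (np.int64(342), np.int64(177)) 171.0
fs 0.038 R+28 (np.int64(359), np.int64(192)) 21.0
fs 0.038 L arm (np.int64(334), np.int64(181)) 190.0
fs 0.038 R arm (np.int64(363), np.int64(207)) 58.0
fs 0.038 L low (np.int64(332), np.int64(190)) 194.0
fs 0.038 R low (np.int64(360), np.int64(215)) 70.0
fs 0.038 R bent (np.int64(367), np.int64(219)) 70.0
```

Run:
```python
from h import *
np.set_printoptions(precision=3,suppress=True)
L=lambda f:np.load(f"pics/{f}.npz")["im"].astype(int)
def df(a,b,t=30):
    m=(abs(L(a)-L(b)).max(2)>t).astype(np.uint8); n,l,st,_=cv2.connectedComponentsWithStats(m); return [tuple(map(int,r)) for r in st[1:] if r[4]>25]
print("f0-f1",df("f0","f1"))
env.hold(1); snap("wrist","f2"); env.hold(.5); snap("wrist","f3"); print("f1-f2",df("f1","f2"),"f2-f3",df("f2","f3"))
def dark(f):
    im=L(f).max(2)
    for r in range(115,240,8):
        q=(im[r,150:330]<40).astype(int); e=np.diff(np.r_[0,q,0]); print(r,[(int(i)+150,int(j)+149) for i,j in zip(np.nonzero(e==1)[0],np.nonzero(e==-1)[0]) if j-i>3])
dark("f3")
env.reach([.44,-.05,.36],Q(20)); env.reach([.42,-.26,.30],quat(45,-5,-1)); env.hold(.2); snap("wrist","w3"); snap("scene","fs2"); print(monitor.sense()["clock"])
runs("w3"); print("scene vs start",df("s0","fs2",60))
```

```text
f0-f1 [(243, 12, 26, 3, 48), (211, 14, 26, 3, 48), (179, 16, 26, 4, 50), (145, 18, 28, 10, 64), (179, 19, 27, 43, 93), (499, 18, 12, 18, 78), (109, 20, 32, 44, 118), (110, 22, 32, 45, 109), (143, 33, 4, 29, 50), (177, 45, 2, 15, 27), (213, 52, 27, 8, 59), (144, 54, 29, 11, 63), (247, 54, 27, 4, 52), (104, 61, 4, 25, 32), (5, 63, 37, 4, 39), (496, 63, 64, 17, 91), (485, 84, 16, 4, 38), (163, 105, 125, 11, 200), (125, 112, 28, 6, 50), (200, 141, 27, 6, 48), (298, 144, 45, 2, 57), (200, 153, 24, 2, 47), (238, 153, 48, 3, 59), (298, 153, 43, 2, 70)]
f1-f2 [] f2-f3 []
115 [(230, 239)]
123 [(228, 238)]
131 [(227, 236), (282, 293)]
139 [(172, 176), (227, 235), (284, 294)]
147 [(162, 165), (173, 182), (227, 237), (287, 296)]
155 [(165, 183), (227, 236), (287, 296)]
163 [(175, 182), (228, 236), (288, 297)]
171 [(227, 238), (265, 271), (286, 298), (303, 312)]
179 [(188, 191), (227, 239), (264, 272), (287, 298), (307, 314)]
187 [(191, 195), (211, 329)]
195 [(196, 224), (231, 245), (262, 271), (287, 298), (308, 317)]
203 [(244, 256), (260, 269), (286, 298), (309, 317)]
211 [(250, 266), (287, 296
[... 267 characters left out ...]
 4125), (15, 17, 91, 115, 2375), (0, 39, 21, 47, 506), (55, 42, 47, 48, 1067), (95, 64, 9, 18, 68), (0, 82, 9, 22, 100), (37, 84, 15, 14, 138), (129, 91, 31, 28, 202), (91, 102, 16, 9, 69), (39, 109, 125, 127, 5426), (170, 134, 51, 26, 524), (178, 154, 54, 30, 429), (123, 158, 15, 11, 80), (132, 171, 13, 8, 38), (335, 178, 29, 17, 217), (308, 191, 27, 20, 242), (139, 205, 61, 46, 1290), (0, 208, 11, 30, 215), (97, 212, 16, 17, 151), (0, 222, 100, 153, 4929), (342, 224, 7, 10, 42), (348, 237, 9, 7, 38), (331, 252, 14, 8, 54), (126, 260, 37, 27, 476), (84, 270, 74, 59, 2010), (205, 318, 9, 10, 48), (215, 330, 13, 17, 111), (187, 333, 9, 10, 49), (197, 344, 12, 17, 107), (223, 380, 11, 12, 80)]
```

Run:
```python
from h import *
ths=np.radians(np.arange(-60,61,5)); P=np.c_[.0595*np.sin(ths),0*ths,-.0535+.0595*np.cos(ths)]
L=np.array([[-.052,0,z] for z in(-.03,-.045,-.06,-.075)]); R=np.array([[.052,0,z] for z in(-.03,-.045)])
for yo,pts in((.040,np.r_[P,L,R]),(-.038,np.r_[P,L,R])):
    best=[]
    I={f:np.load(f"pics/{f}.npz")["im"].max(2) for f in("f3","fs2")}
    for ti in range(-60,61,4):
      for yw in range(-30,31,5):
        for dx in(-.04,-.03,-.02,-.01,0,.01,.02,.03,.04):
          c=Ro.from_euler('zy',[yw,ti],degrees=True).as_matrix(); cz=-.0415+.0535-.0535
          # inner arc (r=.0535,centre z=-.0535) rests on bar: contact at arc angle asin(dx/.0535)
          o=np.array([dx,0,-.0535+np.sqrt(.0535**2-dx**2)])
          n=0
          for f in I:
            for p in pts:
              u,v=np.round(proj_(f,p) if 0 else proj(f,C+[0,0,-.0025]+RZ@([0,yo,0]+c@(p-o)))).astype(int); n+=I[f][v,u]<60
          best.append((int(n),ti,yw,dx))
      if ti%20==0: pass
    best.sort(reverse=True); print(yo,2*len(pts),best[:6])
```

```text
0.04 62 [(61, -36, 5, 0.01), (61, -36, 0, 0.01), (60, -8, 5, -0.01), (60, -36, -5, 0.01), (60, -44, -5, 0.02), (60, -56, 0, 0.03)]
-0.038 62 [(62, 48, 0, -0.04), (62, 32, 5, -0.03), (62, 32, 0, -0.03), (62, 20, 5, -0.02), (62, 20, 0, -0.02), (62, 12, 0, -0.01)]
```

```bash
python3 -c "
from h import *
s=monitor.sense(); print(s['clock'],s['contact_force']); job.hand_in()"
```

```text
51.6083 [ 0.52746629 -0.00723289 -0.03589089]
the job is handed in; nothing more can be done
```

Both faulty frames are off the rack and hang on the red reject bar, and the job is handed in at 51.6 s of the 72 s allowed. The short frame (slot 5, at the −y end) went first, about 38 mm to the +y side of the bar's middle. The bent one (slot 4) followed, about 38 mm to the −y side. I lowered each one until the bar carried it (contact at z 0.157 and 0.156 m), then let go and backed off.

**What the last checks showed**
- **On the bar:** both frames cross it, well clear of the clamps, and nothing moved in the final 1.5 s of pictures there.
- **Good frames:** all three are within 1 mm of where they started.
- **Robot:** it was clear of everything at the end.

**What failed or disagreed**
- **Reported tool point:** by touch and by picture, the real fingertips were about 28 mm behind it. I corrected for that.
- **Bent frame nudged:** gripping the short frame turned the neighbouring bent one about 15° in its slot. I drew it out with the hand set off to one side, so no finger crossed a good frame.
- **Tilt:** the short frame leans towards its intact arm, by 8° to 36°; the pixel fit could not settle it further. The bent frame's tilt is also uncertain: fits from 12° to 48° matched equally well.
- **Final views:** I had used all 12 pictures, so I never looked at the bent frame on the bar and checked it only by numbers.
- **Bystanders:** I compared the scene with the start by picture difference, but the arm and its shadow changed much of the image. That shows no clear sign of anything displaced but is not a firm check.

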